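# Clamp the spice jar in the ratchet jar vise

## Robot

A 6-joint arm with a two-finger parallel gripper is mounted at the origin on a cart in front of the work surface, level with it; the furniture and walls round the work are solid. World frame = base frame: x ahead of the robot, y to its left, z up, the work surface at z = 0. Lengths are in m, angles in rad, forces in N, time in s.
With the tool pointing down it reaches from about 0.3 to 0.95 m from the base axis. Payload 3.1 kg.
Tool frame: the origin (TCP) lies midway between the tips of the shut fingers; the grasp point (between the pads) lies env.grip_depth behind it (env.grip_depth is the distance from the TCP to the grasp point, in m); z points along the fingers, y is the line along which they close (so a half turn about z gives the same grasp; the last joint's range is limited). The gripper opens to 85 mm and grips with 20 to 120 N. Pads are 22 mm wide; open, the fingers measure 114 mm over their backs; the gripper's body (76 mm by 85 mm) begins 54 mm behind the grasp point. The pads swing forward as they close: fully open they stand 13 mm farther back than shut.
Start: joints at [1.19, 0.308, 1.634, -0, 1.2, -0.07], TCP at [0.191, 0.595, 0.231] pointing down, gripper open.
Joint ranges: [-3.06, 3.06], [-0.79, 1.96], [0.05, 2.63], [-1.19, 4.34], [0.05, 2.64], [-2.94, 2.94]. Speed limits (rad/s): [2.79, 2.79, 3.14, 3.14, 3.14, 3.14].

## Interface

Orientations are given as [roll, pitch, yaw] about the fixed x, y, z axes, in that order (R = Rz(yaw) Ry(pitch) Rx(roll)).
In Python, from workcell import monitor, optics, env gives the robot as it stands.
- The arm moves only by the tool jog_arm, never from a script. Its argument "series" is a list that holds one entry, the list of rows, each a list of 7 numbers: the shift along the tool's x, y, z in units of 30 mm (1.0 is 30 mm), then the turn, a rotation vector about the tool's x, y, z in units of 6 degrees (1.0 is 6 degrees), then the finger opening in mm, from 0 to 85.4. A call has 1 to 10 rows; each row shifts and turns the commanded pose from where the row before left it, along the tool's axes as they then stand; what a row does not reach is not made up. A row lasts 1/12 s, in which the tool goes at most 41.7 mm and 7.16 degrees, less where a joint would pass 70% of its speed; a pose out of reach is approached as far as the arm can. A call is refused whole if a number of a shift passes 1 or a number of a turn 1, either way. A call with a gripper value outside its range is refused whole. The fingers move at their own pace and stop on an object; the grip force is fixed at half the most. Time passes only in rows, so rows that do not move let the fingers close. It gives the time, the measured TCP pose, the force, the opening and the grip force at its end, in the units of the state.
- monitor.state(): the state, without advancing time (a new reading comes with each control period).
- optics.get_image(name): name is "scene" or "top" or "wrist"; returns the picture (400x640x3 uint8, red, green, blue); there is no depth.
- optics.calibration(name): a dict with "fx", "fy", "cx", "cy" (pixels), "rvec" (rotation vector, rad) and "tvec" (3), from world to camera coordinates, as OpenCV has them. Camera axes: x right, y down, z forward; pixel columns grow to the right and rows downward; lengths in m; the calibration is good to about 2 mm. A picture is of the moment at which its call begins: read the wrist's pose just before it. calibration takes no time and is no camera call; for the wrist camera it gives the pose at the moment of the call.
- env.hand_in(): hands the job in; it is judged then, once.
The state is a dict: "time": time; "joints": joint angles; "qd": joint speeds; "joint_torque": joint torques, N m; "tcp_pos": TCP position; "tcp_rot": TCP orientation; "ft_force": force on the tool from outside, world axes, zero at the start; "ft_torque": the same for the moment, N m; "width": opening from 0.0 (shut) to 1.0 (fully open); "finger_force": force on a finger pad.
Only numpy, scipy, OpenCV 4.12 (cv2) and the standard library are available. Lean on these libraries where they do the work, as an engineer would, in place of code of your own. Each camera call takes 0.05 s, during which the arm holds its last target. There are 200 camera calls.

## Task

Stand the glass spice jar upright on the base of the jar vise, between its two jaws, and let go of it. Then take the knob of the ratchet handle and swing it back and forth until the jar is gripped and the sprung rubber pad of the moving jaw is pressed about halfway in (6 of its 12 mm), never fully in, which would crack the jar. Finish with the handle swung back to its left stop and let go, the jar still clamped upright, and the other things on the counter left where they are.

Things in the scene. Friction and masses are not known exactly. Their poses are not given: they have to be found in the camera images.
- spice_jar: glass spice jar, green label, dark brown round cap, 44 mm across (cap too), 105 mm tall, 0.11 kg, loose, on the counter left or right of the vise; the only one of its kind. Origin: centre of its underside, z up. Other things may stand 100 mm off, centre to centre. Behind the left side the till's carton riser begins at world x 0.71, z 0.30: keep the gripper's body clear of it.
- vise: grey jar vise fixed to the counter; place and yaw (up to 0.2 rad) vary. Origin: counter level under its base plate; x away from the robot, y left, z up. Plate 14 mm thick, x -80..140, y -170..170 mm; the jar stands on it. Fixed jaw at the left end, 70 mm wide in x, top 58 mm above the counter; gear head with ratchet handle and splash hood at the right end.
- spindle (a point): point on the ratchet spindle's axis, at vise x +70, y -90, z +125 mm. The axis points up and leans 0.6 rad (34 degrees) from vertical toward the robot: direction in the vise frame (-0.565, 0, 0.825). The handle swings in the plane square to it.
- knob (a point): middle of the black knob on the handle's end: a round post 22 mm across, 50 mm long, parallel to the spindle, on the upper side of a flat steel arm. The point is 110 mm from the spindle's axis and 36 mm along the axis above point spindle, 25 mm above the arm and 25 mm below the knob's end. The post may turn between the fingers: the tool need not turn with the swing.
- lever (a joint): ratchet handle's angle, rad, 0..1.2 between stops, starts at 0.15..1.1. 0: left stop, arm 0.6 to the left (+y) of straight down the slope; 1.2: right stop. Growing (knob to the right, positive about the spindle) drives the jaw shut, 4 to 5 N at the knob; swinging left slips freely, 1.5 N. 20 teeth: a drive stroke idles up to 0.32 first. Stays where left. Takes 3 to 5 strokes.
- jaw (a joint): travel of the moving jaw (66 mm wide in x, top 57 mm above the counter) along vise +y toward the fixed jaw, m, 0 to 0.046; starts at 0 to 0.006, leaving a gap of 58 to 64 mm. It moves 8 mm per radian of driven swing (2.5 mm a tooth), cannot be pushed by hand and does not run back.
- pad (a joint): how far the sprung rubber pad on the front of the moving jaw is pressed into it, m: 0 free (it then stands 12 mm out of the jaw block), 0.012 fully in. About 2 N to start, 0.7 N per mm. Wanted: about 0.006.
- pad_face (a point): middle of the sprung pad's rubber face (56 mm wide in x, 34 mm high), at vise x 0, 34 mm above the counter; looks to vise +y.
- fixed_face (a point): middle of the fixed jaw's rubber face (56 mm wide, 34 mm high), at vise x 0, y +131 mm, 34 mm above the counter; looks to vise -y.
- gel_jar: squat clear jar of blue gel, 56 mm across, 66 mm tall; a bystander. Origin: centre of its underside.
- drink_can: full drink can, 69 mm across, 136 mm tall, loose on its own beside the vise; a bystander. Origin: centre of its underside.
- purple_bottle: small purple bottle with a white cap, 33 mm across, 86 mm tall; a bystander. Origin: centre of its underside.
- hood_edge (a point): middle of the rounded front edge of the splash hood's roof, 189 mm above the counter, at vise x -16, y -90 mm. Roof level, 160 mm wide (y -170..-10 mm), back to a wall at x +135 mm. It hangs so close over the handle that a gripper pointing straight down on the knob hits it: lean the tool along the spindle (0.6 rad from vertical), gripper body toward the robot.

How it is judged:
On the way, in this order (a step that is already met when the one before it is completed fails the run):
1. the spice jar stands upright on the vise's base between the open jaws, let go, the pad not yet pressed (angle between spice_jar's own z axis and vertical below 0.08 rad and z of spice_jar in the frame of vise between 0.01 and 0.018 m and x of spice_jar in the frame of vise between -0.026 and 0.026 m and y of spice_jar in the frame of vise between 0.075 and 0.115 m and contact force between spice_jar and the fingers below 0.1 N and value of joint pad below 0.0015 m), for 0.2 s.
2. the jar is gripped between the jaws, the sprung pad pressed in by at least 3 mm (value of joint pad above 0.003 m and contact force between spice_jar and vise above 1.5 N and contact force between spice_jar and the fingers below 0.1 N), for 0.2 s.
At the end, for the whole second after the job is handed in: The jar stands upright (within 0.08 rad) on the vise's base, clamped between the jaws within 30 mm of their middle, at rest; the sprung pad is pressed in by 3 to 10.5 mm; the handle is within 0.15 rad of its left stop (value of joint pad between 0.003 and 0.0105 m and value of joint lever below 0.15 rad and angle between spice_jar's own z axis and vertical below 0.08 rad and z of spice_jar in the frame of vise between 0.01 and 0.018 m and x of spice_jar in the frame of vise between -0.03 and 0.03 m and y of spice_jar in the frame of vise between 0.095 and 0.118 m and linear speed of spice_jar below 0.01 m/s); the robot touches nothing.
It fails at once if the sprung pad is pressed fully in (over 11.2 mm) (value of joint pad above 0.0112 m).
It fails at once if the spice jar is knocked over (angle between spice_jar's own z axis and vertical above 0.9 rad).
It fails at once if a bystander is moved by more than 30 mm (distance of any of gel_jar, drink_can, purple_bottle from where it was at the start of the episode above 0.03 m).
It also fails if it takes over 70 s, if anything falls off the work surface, if the arm or the gripper's body presses on something with over 40 N, if the wrist force passes 120 N, or if a joint passes its speed limit or range.

## Working session

There is one attempt and no reset: what is moved stays moved. The work goes in short steps, Python scripts to look and compute and a tool call to move; the robot and the scene stay as the last step left them, time stands still between calls to the robot, and variables do not carry over. Pictures are saved under pics/ and viewed, at most 10 in all, crops included, and the job is handed in when it is done.

Besides the shell and the picture viewer there is one more tool, called after ">>>" by a JSON object that holds its "fn" and its "kwargs". jog_arm: Moves the arm, as the interface text tells. Its arguments: {"type":"object","properties":{"series":{"type":"array","items":{"type":"array","items":{"type":"array","items":{"type":"number"}}}}},"required":["series"]}

```bash
mkdir -p pics; ls
python3 - <<'E'
from workcell import monitor, optics, env
import cv2,numpy as np
print(monitor.state(), env.grip_depth)
for n in("scene","top"):
    im=optics.get_image(n); cv2.imwrite(f"pics/{n}0.png",im[...,::-1]); print(n,optics.calibration(n))
E
```

```text
pics
{'time': 0.0, 'joints': array([ 1.19028312e+00,  3.09038451e-01,  1.63520765e+00, -2.15964849e-05,
        1.19969801e+00, -6.96852887e-02]), 'qd': array([-0.00013682,  0.00011564, -0.00038113, -0.00099949, -0.0016198 ,
       -0.00052478]), 'joint_torque': array([ 4.72550473e-04, -4.15254557e+01, -2.76666462e+01,  3.69976851e-05,
        1.02575103e-02, -4.88630150e-06]), 'tcp_pos': array([0.19086682, 0.59426573, 0.23001621]), 'tcp_rot': array([-3.13924551e+00, -1.43669736e-04,  2.83077242e+00]), 'ft_force': array([-0.25308256, -0.28680449,  0.0608396 ]), 'ft_torque': array([-0.01310895,  0.01622611,  0.02362241]), 'finger_force': 0.0, 'width': 0.9952728035912363} 0.0187
scene {'fx': 492.97018538542716, 'fy': 492.97018538542716, 'cx': 317.86067740279174, 'cy': 197.9597939547387, 'rvec': array([ 1.91036272, -0.86476234,  0.50647649]), 'tvec': array([-0.35407364,  0.31532188,  1.24045751])}
top {'fx': 504.6835944964749, 'fy': 504.6835944964749, 'cx': 323.48934729048676, 'cy': 200.95239672756992, 'rvec': array([ 2.10015774, -2.12446963,  0.18417984]), 'tvec': array([0.02427898, 0.55510988, 1.49450843])}
```

View pics/scene0.png

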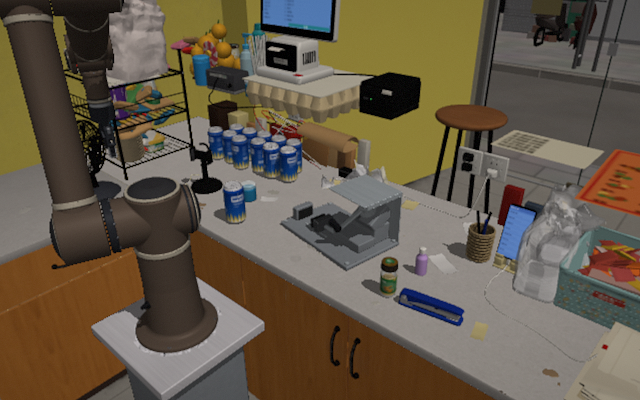

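View pics/top0.png

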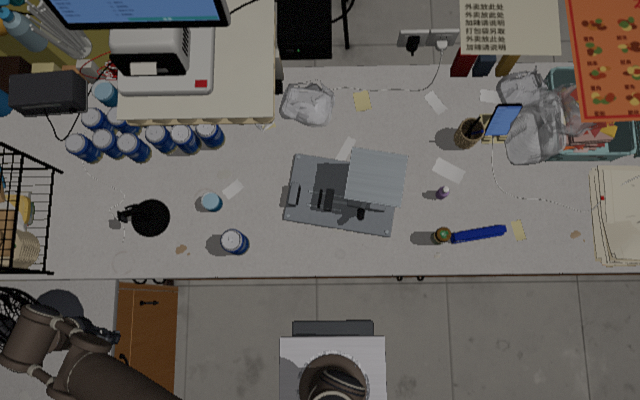

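The spice jar stands right of the vise (scene 388,277; top 443,235). A blue stapler lies beside it, with the purple bottle behind. The can and gel jar are left of the vise. I'll zoom in on the vise in both views.

Run:
```python
import cv2,numpy as np
a=cv2.imread('pics/top0.png')[140:260,270:470]; b=cv2.imread('pics/scene0.png')[165:305,270:470]
f=lambda i:cv2.resize(i,None,fx=4,fy=4,interpolation=cv2.INTER_CUBIC)
cv2.imwrite('pics/t1.png',np.clip(f(a)*1.6,0,255)); cv2.imwrite('pics/s1.png',np.clip(f(b)*1.8,0,255))
```

```text
[ WARN:0@0.090] global loadsave.cpp:1063 imwrite_ Unsupported depth image for selected encoder is fallbacked to CV_8U.
```

View pics/t1.png

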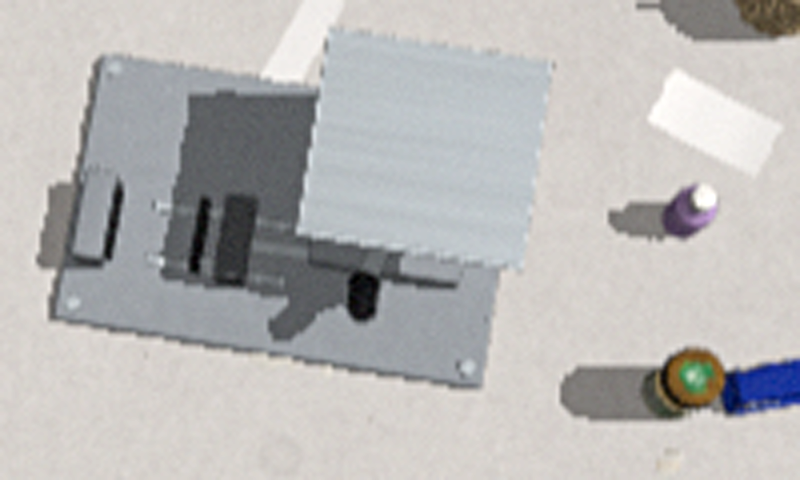

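View pics/s1.png

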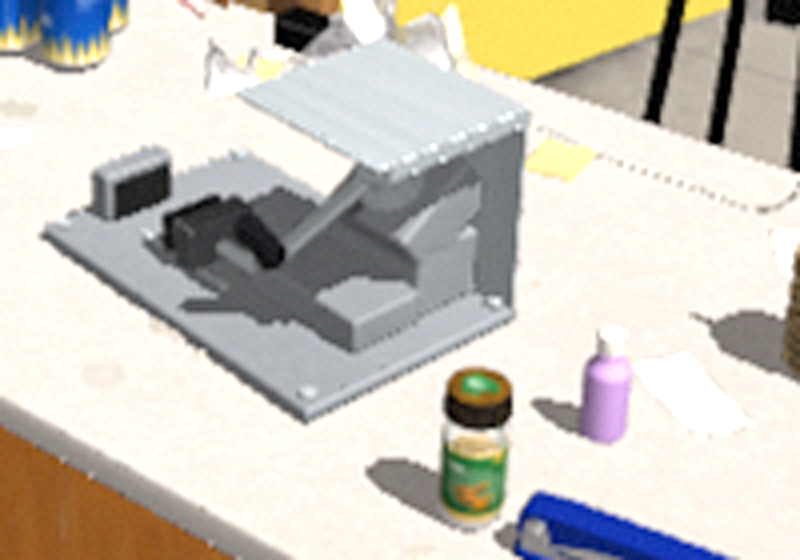

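The top crop shows the plate corners at FL (52,316), FR (482,383) and BL (102,56). The hood roof corners are (298,235), (520,270), (330,30) and (552,65), the knob is at (363,297) and the cap at (694,376). In the scene crop the knob is at about (262,237) and the cap top at (480,384), with the jar upright.

```bash
cat > h.py <<'E'
import numpy as np,cv2
from scipy.optimize import least_squares
from scipy.spatial.transform import Rotation as Ro
from workcell import monitor,optics,env
def cal(n):
    c=optics.calibration(n); return np.array([[c['fx'],0,c['cx']],[0,c['fy'],c['cy']],[0,0,1]]),cv2.Rodrigues(c['rvec'])[0],c['tvec']
def ray(c,p):
    K,R,t=c; d=R.T@np.linalg.inv(K)@np.array([p[0],p[1],1.]); return -R.T@t,d/np.linalg.norm(d)
def onz(c,p,z):
    o,d=ray(c,p); return o+d*(z-o[2])/d[2]
def tri(*cp):
    A=0;b=0
    for c,p in cp:
        o,d=ray(c,p);M=np.eye(3)-np.outer(d,d);A=A+M;b=b+M@o
    x=np.linalg.solve(A,b); return x,[np.linalg.norm((np.eye(3)-np.outer(ray(c,p)[1],ray(c,p)[1]))@(x-ray(c,p)[0])) for c,p in cp]
E
python3 - <<'E'
from h import *
np.set_printoptions(precision=4,suppress=True)
T=cal('top');S=cal('scene')
t=lambda u,v:(270+u/4-.4,140+v/4-.4); s=lambda u,v:(270+u/4-.4,165+v/4-.4)
P=[(-.08,.17,.014),(-.08,-.17,.014),(.14,.17,.014),(-.016,-.01,.189),(-.016,-.17,.189),(.14,-.01,.189),(.14,-.17,.189)]
px=[t(52,316),t(482,383),t(102,56),t(298,235),t(520,270),t(330,30),t(552,65)]
P=np.array(P)
W=np.array([onz(T,p,z)[:2] for p,z in zip(px,P[:,2])])
use=[0,1,2,3,4]
def f(q,idx=use):
    c,s_=np.cos(q[2]),np.sin(q[2]); return ((P[idx,:2]@np.array([[c,s_],[-s_,c]])+q[:2])-W[idx]).ravel()
r=least_squares(f,[.5,0,0]);print('vise',r.x,'res',f(r.x,list(range(7)))*1e3)
print('roof FL tri',tri((T,t(298,235)),(S,s(245,92))),'roof FR',tri((T,t(520,270)),(S,s(375,172))))
print('plateFL tri',tri((T,t(52,316)),(S,s(45,232))),tri((T,t(482,383)),(S,s(308,410))))
k=tri((T,t(363,297)),(S,s(262,237)));print('knob',k)
c=tri((T,t(694,376)),(S,s(480,384)));print('cap',c,onz(S,s(473,512),0))
q=r.x;R=Ro.from_euler('z',q[2]).as_matrix()
V=lambda w:R.T@(np.array(w)-[q[0],q[1],0])
kv=V(k[0]);ax=np.array([-.565,0,.825]);sp=np.array([.07,-.09,.125]);d=kv-sp
e1=np.array([-.825,0,-.565]);print('knob vise',kv,'along',d@ax,'rad',np.linalg.norm(d-ax*(d@ax)),'lever',.6-np.arctan2(d[1],d@e1))
# pad face px y
for n,p in(('padface left',t(193,235)),('padface right',t(210,235)),('fixed',t(115,220)),('jawR',t(250,240))):print(n,V(onz(T,p,.05)))
for n,p in(('bottle',t(704,198)),):print(n,onz(T,p,.086))
E
```

```text
vise [ 0.5553 -0.0337 -0.1728] res [-2.7339  0.3431 -4.4171 -0.6178  3.3609  1.485   2.2077  1.3386  1.5824
 -2.5489  7.2488 -0.0921  7.9858 -1.0923]
roof FL tri (array([ 0.5383, -0.0448,  0.1898]), [np.float64(0.0038457709962897413), np.float64(0.0038457709962897084)]) roof FR (array([ 0.5081, -0.1951,  0.1892]), [np.float64(0.0009506590764258968), np.float64(0.0009506590764258957)])
plateFL tri (array([0.5101, 0.1475, 0.0067]), [np.float64(0.0006183153507088765), np.float64(0.0006183153507089088)]) (array([ 0.4507, -0.1858,  0.0141]), [np.float64(0.0014031333562278896), np.float64(0.001403133356227935)])
knob (array([ 0.5071, -0.0922,  0.0965]), [np.float64(0.0007015269956396013), np.float64(0.0007015269956396678)])
cap (array([ 0.4439, -0.3306,  0.1066]), [np.float64(0.0004377443803332081), np.float64(0.00043774438033338057)]) [ 0.4466 -0.3309 -0.    ]
knob vise [-0.0374 -0.0659  0.0965] along 0.03721041988719798 rad 0.1074690788460395 lever 0.3736750982150475
padface left [-0.0029  0.0695  0.05  ]
padface right [-0.0008  0.0566  0.05  ]
fixed [-0.0008  0.1309  0.05  ]
jawR [0.0002 0.0255 0.05  ]
bottle [ 0.5804 -0.3496  0.086 ]
```

```bash
cat >> h.py <<'E'
VP=np.array([.5553,-.0337,0.]);VY=-.1728;RV=Ro.from_euler('z',VY)
def vw(p): return RV.apply(p)+VP
def wv(p): return RV.inv().apply(np.array(p)-VP)
DOWN=Ro.from_euler('xyz',[np.pi,0,np.pi/2+VY])
def pose():
    s=monitor.state(); return s['tcp_pos'],Ro.from_euler('xyz',s['tcp_rot'])
def plan(wps,step=.04,q=.02,start=None):
    """wps: (pos, Rotation, opening[, step]); prints rows in calls of 10"""
    p,R=start or pose(); rows=[]
    for w in wps:
        tp,tR,g=w[:3]; tp=np.array(tp); st=w[3] if len(w)>3 else step
        p0,R0=p,R; rv=(R0.inv()*tR).as_rotvec()
        n=max(1,int(np.ceil(max(np.linalg.norm(tp-p0)/st,np.linalg.norm(rv)/np.radians(6)))))
        i=0
        while i<n and len(rows)<100:
            i+=1; gp=p0+(tp-p0)*i/n; gR=R0*Ro.from_rotvec(rv*i/n)
            d=np.round(R.inv().apply(gp-p)/.03/q)*q; r=np.round((R.inv()*gR).as_rotvec()/np.radians(6)/q)*q
            if max(abs(d).max(),abs(r).max())>1: d=np.clip(d,-1,1); r=np.clip(r,-1,1); n+=(i==n)
            p=p+R.apply(d*.03); R=R*Ro.from_rotvec(r*np.radians(6)); rows.append([*(d+0.),*(r+0.),g])
    for k in range(0,len(rows),10): print('[['+','.join('['+','.join('%g'%round(x,2) for x in r)+']' for r in rows[k:k+10])+']]')
    print(len(rows),'end',p.round(4),R.as_euler('xyz').round(3)); return p,R
E
python3 - <<'E'
from h import *
plan([([.42,.15,.24],DOWN,85),([.445,-.331,.19],DOWN,85)],q=.05)
E
```

```text
[[[-0.85,-0.85,0,0,0,1,85],[-0.9,-0.75,-0.05,0,0,0.95,85],[-1,-0.65,0,0,0,1,85],[-1,-0.55,-0.05,0,0,0.95,85],[-1,-0.4,0,0,0,1,85],[-1,-0.3,-0.05,0,0,0.95,85],[-1,-0.2,0,0,0,1,85],[-1,0,0,0,0,0.95,85],[-1,0.1,-0.05,0,0,1,85],[-1,0.25,0,0,0,0.95,85]]]
[[[-1,0.4,-0.05,0,0,1,85],[-1,0.5,0,0,0,1,85],[-1,0.65,-0.05,0,0,0.95,85],[-1,0.75,0,0,0,1,85],[-1,0.15,0,0,0,0,85],[-0.4,0,0,0,0,0,85],[-1,0.3,0.15,0,0,0,85],[-1,0.25,0.1,0,0,0,85],[-1,0.3,0.15,0,0,0,85],[-1,0.25,0.1,0,0,0,85]]]
[[[-1,0.3,0.15,0,0,0,85],[-1,0.25,0.15,0,0,0,85],[-1,0.3,0.1,0,0,0,85],[-1,0.25,0.15,0,0,0,85],[-1,0.3,0.1,0,0,0,85],[-1,0.3,0.15,0,0,0,85],[-1,0.25,0.15,0,0,0,85],[-1,0.3,0.1,0,0,0,85],[-1,0.25,0.15,0,0,0,85],[-1,0,0,0,0,0,85]]]
[[[-1,0,0,0,0,0,85],[-0.6,0,0,0,0,0,85]]]
32 end [ 0.4447 -0.3304  0.1898] [-3.141e+00  2.000e-03  1.396e+00]
```

>>> {"fn": "jog_arm", "kwargs": {"series": [[[-0.85, -0.85, 0, 0, 0, 1, 85], [-0.9, -0.75, -0.05, 0, 0, 0.95, 85], [-1, -0.65, 0, 0, 0, 1, 85], [-1, -0.55, -0.05, 0, 0, 0.95, 85], [-1, -0.4, 0, 0, 0, 1, 85], [-1, -0.3, -0.05, 0, 0, 0.95, 85], [-1, -0.2, 0, 0, 0, 1, 85], [-1, 0, 0, 0, 0, 0.95, 85], [-1, 0.1, -0.05, 0, 0, 1, 85], [-1, 0.25, 0, 0, 0, 0.95, 85]]]}}

```text
time: 0.93
tcp_pos: [0.3445, 0.3056, 0.2371]
tcp_rot: [-3.141, 0.0, 1.805]
ft_force: [0.3, 0.2, 0.4]
width: 0.993
finger_force: 0.0
```

>>> {"fn": "jog_arm", "kwargs": {"series": [[[-1, 0.4, -0.05, 0, 0, 1, 85], [-1, 0.5, 0, 0, 0, 1, 85], [-1, 0.65, -0.05, 0, 0, 0.95, 85], [-1, 0.75, 0, 0, 0, 1, 85], [-1, 0.15, 0, 0, 0, 0, 85], [-0.4, 0, 0, 0, 0, 0, 85], [-1, 0.3, 0.15, 0, 0, 0, 85], [-1, 0.25, 0.1, 0, 0, 0, 85], [-1, 0.3, 0.15, 0, 0, 0, 85], [-1, 0.25, 0.1, 0, 0, 0, 85]]]}}

```text
time: 1.77
tcp_pos: [0.4309, 0.0255, 0.2247]
tcp_rot: [-3.141, -0.001, 1.397]
ft_force: [0.5, 0.8, 0.5]
width: 0.997
finger_force: 0.0
```

>>> {"fn": "jog_arm", "kwargs": {"series": [[[-1, 0.3, 0.15, 0, 0, 0, 85], [-1, 0.25, 0.15, 0, 0, 0, 85], [-1, 0.3, 0.1, 0, 0, 0, 85], [-1, 0.25, 0.15, 0, 0, 0, 85], [-1, 0.3, 0.1, 0, 0, 0, 85], [-1, 0.3, 0.15, 0, 0, 0, 85], [-1, 0.25, 0.15, 0, 0, 0, 85], [-1, 0.3, 0.1, 0, 0, 0, 85], [-1, 0.25, 0.15, 0, 0, 0, 85], [-1, 0, 0, 0, 0, 0, 85]]]}}

```text
time: 2.6
tcp_pos: [0.4536, -0.2828, 0.1881]
tcp_rot: [-3.141, -0.001, 1.397]
ft_force: [0.6, 0.2, -0.1]
width: 0.993
finger_force: 0.0
```

>>> {"fn": "jog_arm", "kwargs": {"series": [[[-1, 0, 0, 0, 0, 0, 85], [-0.6, 0, 0, 0, 0, 0, 85], [0, 0, 0, 0, 0, 0, 85]]]}}

```text
time: 2.85
tcp_pos: [0.4446, -0.3323, 0.189]
tcp_rot: [3.141, 0.001, 1.393]
ft_force: [0.4, -0.5, 0.3]
width: 0.992
finger_force: 0.0
```

>>> {"fn": "jog_arm", "kwargs": {"series": [[[0, 0, 1, 0, 0, 0, 85], [0, 0, 1, 0, 0, 0, 85], [0, 0, 1, 0, 0, 0, 85], [0, 0, 0.8, 0, 0, 0, 85], [0, 0, 0.6, 0, 0, 0, 85], [0, 0, 0, 0, 0, 0, 85], [0, 0, 0, 0, 0, 0, 30], [0, 0, 0, 0, 0, 0, 30], [0, 0, 0, 0, 0, 0, 30], [0, 0, 0, 0, 0, 0, 30]]]}}

```text
time: 3.68
tcp_pos: [0.4462, -0.3304, 0.0594]
tcp_rot: [3.139, 0.002, 1.396]
ft_force: [0.1, 1.0, 2.4]
width: 0.502
finger_force: 60.1
```

>>> {"fn": "jog_arm", "kwargs": {"series": [[[0, 0, 0, 0, 0, 0, 30], [0, 0, 0, 0, 0, 0, 30], [0, 0, 0, 0, 0, 0, 30]]]}}

```text
time: 3.93
tcp_pos: [0.4462, -0.3305, 0.0593]
tcp_rot: [3.139, 0.001, 1.396]
ft_force: [-0.8, 1.6, 5.7]
width: 0.502
finger_force: 60.2
```

Run:
```python
from h import *
print(monitor.state())
cv2.imwrite('pics/s2.png',np.clip(cv2.resize(optics.get_image('scene')[140:310,240:500,::-1],None,fx=3,fy=3)*1.5,0,255).astype(np.uint8))
```

```text
{'time': 3.9333, 'joints': array([-7.16158925e-01,  4.00636943e-01,  1.90880224e+00,  5.17850140e-04,
        8.29035312e-01, -5.41536443e-01]), 'qd': array([-0.00279528,  0.00078505, -0.00044884, -0.0010815 ,  0.00107973,
       -0.0003977 ]), 'joint_torque': array([-3.17207649e-01, -3.57249606e+01, -1.97372532e+01, -1.45384376e-01,
       -3.99668338e-01,  1.53136638e-02]), 'tcp_pos': array([ 0.44618789, -0.33048758,  0.05930315]), 'tcp_rot': array([3.13872334e+00, 1.27912427e-03, 1.39582275e+00]), 'ft_force': array([-0.77788662,  1.60745022,  5.72614937]), 'ft_torque': array([0.17946744, 0.01581082, 0.03352091]), 'finger_force': 60.150791625492275, 'width': 0.5019422929506812}
```

View pics/s2.png

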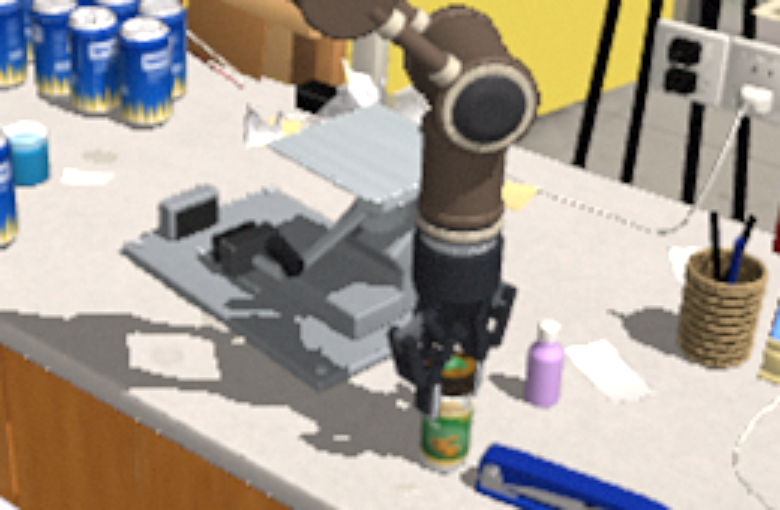

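The jar is held upright between the fingers and the stapler and bottle haven't moved. Next I lift it, carry it over in front of the hood and stop above the gap.

Run:
```python
from h import *
t=vw([0,.1,0]);print(t)
plan([([.445,-.325,.16],DOWN,30),([.44,-.2,.29],DOWN,30),([.46,0,.29],DOWN,30),([t[0],t[1],.23],DOWN,30),([t[0],t[1],.15],DOWN,30,.03)],step=.035)
```

```text
[0.57249413 0.06481072 0.        ]
[[[0.06,-0.02,-1,0,0,0,30],[0.06,-0.02,-1,0.02,0,-0.02,30],[0.04,-0.02,-1,0,0.02,0,30],[0,0,-0.36,0,0,0,30],[0.68,-0.14,-0.72,0,0,0,30],[0.68,-0.16,-0.72,0,0,0,30],[0.68,-0.14,-0.72,0,0,0,30],[0.68,-0.14,-0.72,0,0,0,30],[0.68,-0.16,-0.72,0,0,0,30],[0.68,-0.14,-0.72,0,0,0,30]]]
[[[1,-0.08,0,0,0,0,30],[1,-0.08,0,0,0,0,30],[1,-0.08,0,0,0,0,30],[1,-0.08,0,0,0,0,30],[1,-0.1,0,0,0,0,30],[1,-0.08,0,0,0,0,30],[0.7,0,0,0,0,0,30],[0.56,0.66,0.4,0,0,0,30],[0.54,0.68,0.4,0,0,0,30],[0.56,0.66,0.4,0,0,0,30]]]
[[[0.56,0.66,0.4,0,0,0,30],[0.54,0.66,0.4,0,0,0,30],[0,0,0.88,0,0,0,30],[0,0,0.9,0,0,0,30],[0,0,0.88,0,0,0,30]]]
25 end [0.5723 0.0648 0.1503] [ 3.141e+00 -1.000e-03  1.398e+00]
```

>>> {"fn": "jog_arm", "kwargs": {"series": [[[0.06, -0.02, -1, 0, 0, 0, 30], [0.06, -0.02, -1, 0.02, 0, -0.02, 30], [0.04, -0.02, -1, 0, 0.02, 0, 30], [0, 0, -0.36, 0, 0, 0, 30], [0.68, -0.14, -0.72, 0, 0, 0, 30], [0.68, -0.16, -0.72, 0, 0, 0, 30], [0.68, -0.14, -0.72, 0, 0, 0, 30], [0.68, -0.14, -0.72, 0, 0, 0, 30], [0.68, -0.16, -0.72, 0, 0, 0, 30], [0.68, -0.14, -0.72, 0, 0, 0, 30]]]}}

```text
time: 4.82
tcp_pos: [0.4387, -0.1987, 0.2883]
tcp_rot: [-3.139, -0.002, 1.398]
ft_force: [0.8, 0.5, -1.0]
width: 0.5
finger_force: 60.9
```

>>> {"fn": "jog_arm", "kwargs": {"series": [[[1, -0.08, 0, 0, 0, 0, 30], [1, -0.08, 0, 0, 0, 0, 30], [1, -0.08, 0, 0, 0, 0, 30], [1, -0.08, 0, 0, 0, 0, 30], [1, -0.1, 0, 0, 0, 0, 30], [1, -0.08, 0, 0, 0, 0, 30], [0.7, 0, 0, 0, 0, 0, 30], [0.56, 0.66, 0.4, 0, 0, 0, 30], [0.54, 0.68, 0.4, 0, 0, 0, 30], [0.56, 0.66, 0.4, 0, 0, 0, 30]]]}}

```text
time: 5.65
tcp_pos: [0.5273, 0.0406, 0.2518]
tcp_rot: [-3.14, -0.002, 1.399]
ft_force: [-0.8, 0.0, 0.1]
width: 0.501
finger_force: 60.9
```

>>> {"fn": "jog_arm", "kwargs": {"series": [[[0.56, 0.66, 0.4, 0, 0, 0, 30], [0.54, 0.66, 0.4, 0, 0, 0, 30], [0, 0, 0.88, 0, 0, 0, 30], [0, 0, 0.9, 0, 0, 0, 30], [0, 0, 0.88, 0, 0, 0, 30], [0, 0, 0, 0, 0, 0, 30]]]}}

```text
time: 6.15
tcp_pos: [0.5657, 0.0654, 0.1417]
tcp_rot: [-3.127, 0.001, 1.398]
ft_force: [-2.0, -0.6, -2.1]
width: 0.499
finger_force: 61.0
```

Run:
```python
from h import *
print(wv(pose()[0]))
a=cv2.resize(optics.get_image('scene')[140:270,250:420,::-1],None,fx=4,fy=4)
cv2.imwrite('pics/s3.png',np.clip(a*1.6,0,255).astype(np.uint8))
cv2.imwrite('pics/w3.png',np.ascontiguousarray(optics.get_image('wrist')[...,::-1]))
```

```text
[-0.00679092  0.09942423  0.1416656 ]
```

View pics/s3.png

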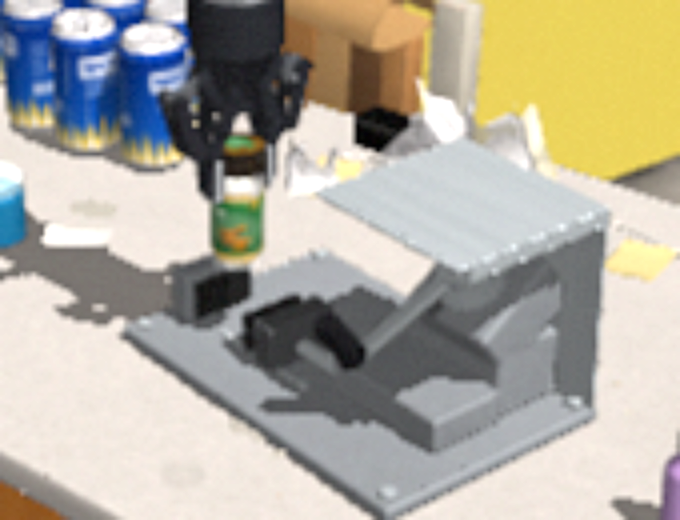

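View pics/w3.png

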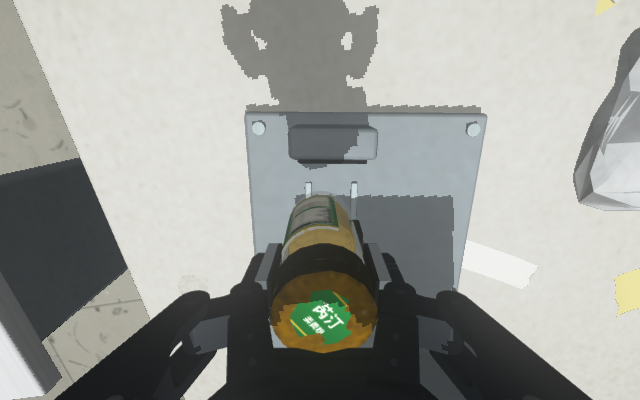

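The jar hangs upright above the gap. In the wrist view the plate's left corners are at (246,113) and (487,114), and the fixed jaw's top is at about (289..375,126). I'll use these to refine the vise pose.

Run:
```python
from h import *
np.set_printoptions(precision=4,suppress=True)
print(monitor.state()['tcp_pos'],wv(pose()[0]))
W=cal('wrist')
for p,z in(((246,113),.014),((487,114),.014),((289,125),.058),((375,127),.058),((378,160),.058),((291,158),.058)):print(p,wv(onz(W,p,z)))
# plate bolts/cap
print('cap',wv(onz(W,(325,312),.1417+.0457)))
```

```text
[0.5699 0.0654 0.1472] [-0.0027  0.1002  0.1472]
(246, 113) [-0.0733  0.1717  0.014 ]
(487, 114) [0.1428 0.1709 0.014 ]
(289, 125) [-0.0297  0.1643  0.058 ]
(375, 127) [0.036  0.1628 0.058 ]
(378, 160) [0.0398 0.1374 0.058 ]
(291, 158) [-0.029   0.1389  0.058 ]
cap [-0.0021  0.0978  0.1874]
```

>>> {"fn": "jog_arm", "kwargs": {"series": [[[0, 0.1, 0.6, 0, 0, 0, 30], [0, 0, 0.6, 0, 0, 0, 30], [0, 0, 0.6, 0, 0, 0, 30], [0, 0, 0.4, 0, 0, 0, 30], [0, 0, 0.2, 0, 0, 0, 30], [0, 0, 0.1, 0, 0, 0, 30], [0, 0, 0, 0, 0, 0, 30], [0, 0, 0, 0, 0, 0, 30], [0, 0, 0, 0, 0, 0, 30]]]}}

```text
time: 7.0
tcp_pos: [0.5751, 0.0653, 0.0748]
tcp_rot: [3.141, -0.003, 1.398]
ft_force: [-0.2, -0.2, -0.6]
width: 0.502
finger_force: 61.0
```

>>> {"fn": "jog_arm", "kwargs": {"series": [[[0, 0, 0.04, 0, 0, 0, 30], [0, 0, 0, 0, 0, 0, 30], [0, 0, 0, 0, 0, 0, 30]]]}}

```text
time: 7.25
tcp_pos: [0.5751, 0.0653, 0.0734]
tcp_rot: [3.141, -0.003, 1.398]
ft_force: [-0.4, -0.4, 1.8]
width: 0.501
finger_force: 61.0
```

>>> {"fn": "jog_arm", "kwargs": {"series": [[[0, 0, 0, 0, 0, 0, 46], [0, 0, 0, 0, 0, 0, 50], [0, 0, 0, 0, 0, 0, 60], [0, 0, 0, 0, 0, 0, 75], [0, 0, 0, 0, 0, 0, 85], [0, 0, 0, 0, 0, 0, 85], [0, 0, 0, 0, 0, 0, 85]]]}}

```text
time: 7.83
tcp_pos: [0.574, 0.0652, 0.0723]
tcp_rot: [-3.139, -0.002, 1.398]
ft_force: [0.1, 0.2, 0.5]
width: 0.993
finger_force: 0.0
```

Run:
```python
from h import *
print(monitor.state())
a=cv2.resize(optics.get_image('scene')[170:280,270:400,::-1],None,fx=3,fy=3); b=optics.get_image('wrist')[...,::-1]
c=np.zeros((400,800,3),np.uint8);c[:330,:390]=np.clip(a*1.6,0,255);c[:,390:]=b[:,110:520]
cv2.imwrite('pics/c4.png',c)
```

```text
{'time': 7.8333, 'joints': array([0.03642811, 0.41790023, 1.84777237, 0.00322088, 0.8776864 ,
       0.20697316]), 'qd': array([-0.00037903,  0.0006628 ,  0.00103162, -0.0006542 , -0.00081973,
        0.00012074]), 'joint_torque': array([ 1.28572632e-03, -4.05919826e+01, -2.20948130e+01,  7.56420399e-03,
        8.97912512e-03, -1.64772183e-05]), 'tcp_pos': array([0.5739675 , 0.06523338, 0.07231271]), 'tcp_rot': array([-3.13935310e+00, -2.05775419e-03,  1.39818886e+00]), 'ft_force': array([0.06260509, 0.20500728, 0.48352944]), 'ft_torque': array([-2.06506126e-06,  4.63260540e-02,  5.12199482e-02]), 'finger_force': 0.0, 'width': 0.9931955990008162}
```

View pics/c4.png

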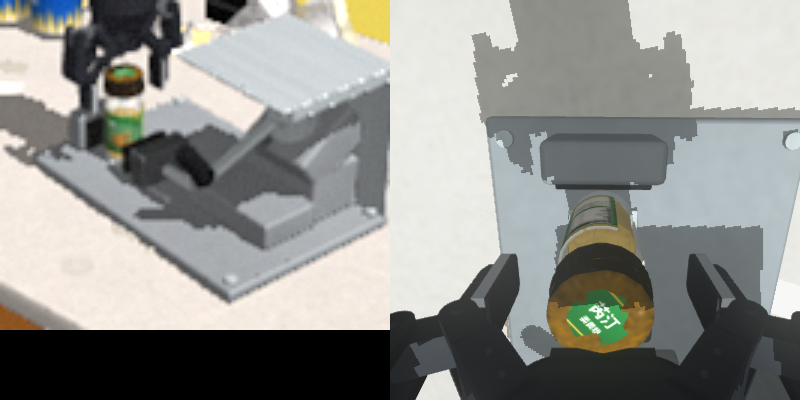

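The jar stands upright between the jaws, released, so step 1 should be met. Now I lift clear and turn the tool to hover over the knob with a partial lean, which also gives data to check the arm kinematics near the wrist singularity.

```bash
cat >> h.py <<'E'
VP=VP+RV.apply([.002,.001,0])
def LR(L,az=0): return Ro.from_euler('z',VY+az)*Ro.from_euler('y',-L)*Ro.from_euler('x',np.pi)
AX=np.array([-np.sin(.6),0,np.cos(.6)])
def knob(th,up=0): # world knob point
    return vw(np.array([.07,-.09,.125])+AX*(.036+up)+.11*(np.cos(.6-th)*np.array([-np.cos(.6),0,-np.sin(.6)])+np.sin(.6-th)*np.array([0,1,0])))
def tk(th,L,up=0,az=0): # TCP with grasp point on knob
    R=LR(L,az); return knob(th,up)+R.apply([0,0,env.grip_depth]),R
E
python3 - <<'E'
from h import *
k=knob(.386);print(k)
p,R=tk(.386,.3,.12)
plan([([.574,.065,.17],DOWN,85,.035),([.52,.02,.23],Ro.from_euler('xyz',[np.pi,0,.8]),85),(p,R,85)],q=.05,step=.035)
E
```

```text
[ 0.50752245 -0.09199246  0.0940182 ]
[[[0,0,-1,0,0,0,85],[0,0,-1,0,0,0,85],[0,0,-1,0,0,0,85],[0,0,-0.25,0,0,0,85],[-0.3,-0.25,-0.35,0,0,0.95,85],[-0.3,-0.25,-0.3,0,0,0.95,85],[-0.35,-0.15,-0.35,0,0,0.95,85],[-0.35,-0.15,-0.35,0,0,0.95,85],[-0.4,-0.15,-0.3,0,0,0.95,85],[-0.4,-0.05,-0.35,-0.05,0,0.95,85]]]
[[[-0.4,0.05,0.2,-0.15,0.25,0.9,85],[-0.4,0.1,0.15,-0.15,0.25,0.95,85],[-0.4,0.15,0.15,-0.1,0.3,0.9,85],[-0.4,0.15,0.15,-0.15,0.25,0.95,85],[-0.4,0.2,0.15,-0.15,0.25,0.9,85],[-0.35,0.25,0.15,-0.15,0.25,0.95,85],[-0.35,0.25,0.15,-0.1,0.3,0.9,85],[-0.3,0.3,0.1,-0.15,0.25,0.95,85],[-0.3,0.35,0.15,-0.15,0.25,0.9,85],[-0.3,0.35,0.1,-0.15,0.25,0.95,85]]]
20 end [ 0.4455 -0.0819  0.1752] [ 3.14  -0.299 -0.175]
```

>>> {"fn": "jog_arm", "kwargs": {"series": [[[0, 0, -1, 0, 0, 0, 85], [0, 0, -1, 0, 0, 0, 85], [0, 0, -1, 0, 0, 0, 85], [0, 0, -0.25, 0, 0, 0, 85], [-0.3, -0.25, -0.35, 0, 0, 0.95, 85], [-0.3, -0.25, -0.3, 0, 0, 0.95, 85], [-0.35, -0.15, -0.35, 0, 0, 0.95, 85], [-0.35, -0.15, -0.35, 0, 0, 0.95, 85], [-0.4, -0.15, -0.3, 0, 0, 0.95, 85], [-0.4, -0.05, -0.35, -0.05, 0, 0.95, 85]]]}}

```text
time: 8.77
tcp_pos: [0.519, 0.0187, 0.2296]
tcp_rot: [3.14, 0.0, 0.796]
ft_force: [0.3, 0.0, -0.2]
width: 0.993
finger_force: 0.0
```

>>> {"fn": "jog_arm", "kwargs": {"series": [[[-0.4, 0.05, 0.2, -0.15, 0.25, 0.9, 85], [-0.4, 0.1, 0.15, -0.15, 0.25, 0.95, 85], [-0.4, 0.15, 0.15, -0.1, 0.3, 0.9, 85], [-0.4, 0.15, 0.15, -0.15, 0.25, 0.95, 85], [-0.4, 0.2, 0.15, -0.15, 0.25, 0.9, 85], [-0.35, 0.25, 0.15, -0.15, 0.25, 0.95, 85], [-0.35, 0.25, 0.15, -0.1, 0.3, 0.9, 85], [-0.3, 0.3, 0.1, -0.15, 0.25, 0.95, 85], [-0.3, 0.35, 0.15, -0.15, 0.25, 0.9, 85], [-0.3, 0.35, 0.1, -0.15, 0.25, 0.95, 85]]]}}

```text
time: 9.6
tcp_pos: [0.4448, -0.0825, 0.1746]
tcp_rot: [3.141, -0.3, -0.18]
ft_force: [-0.8, -0.1, -0.0]
width: 0.997
finger_force: 0.0
```

>>> {"fn": "jog_arm", "kwargs": {"series": [[[0, 0, 0, 0, 0, 0, 85], [0, 0, 0, 0, 0, 0, 85]]]}}

```text
time: 9.77
tcp_pos: [0.4445, -0.0818, 0.1745]
tcp_rot: [3.14, -0.297, -0.174]
ft_force: [0.7, 0.4, -0.7]
width: 0.992
finger_force: 0.0
```

```bash
cat > fk.py <<'E'
from h import *
D=[([1.19028,.30904,1.63521,0,1.1997,-.06969],[.19087,.59427,.23002],[-3.13925,0,2.83077]),
([-.71616,.40064,1.9088,.0005,.82904,-.54154],[.44619,-.33049,.0593],[3.13872,.0013,1.39582]),
([.03643,.4179,1.84777,.0032,.87769,.20697],[.57397,.06523,.07231],[-3.13935,-.0021,1.39819])]
def fk(q,m):
    h,L2,L3,e,L6=m; y=lambda a:Ro.from_euler('y',a); z=lambda a:Ro.from_euler('z',a)
    R=z(q[0])*y(q[1]); p=np.array([0,0,h])+R.apply([0,0,L2]); R=R*y(q[2]); p=p+R.apply([e,0,L3])
    R=R*z(q[3])*y(q[4]); p=p+R.apply([0,0,L6]); R=R*z(q[5]+SG); return p,R
SG=0
def fit(D):
    return least_squares(lambda m:np.concatenate([fk(q,m)[0]-p for q,p,_ in D]),[.3,.4,.54,0,.28])
def ik(p,R,m,q0):
    lo=[-3.06,-.79,.05,-1.19,.05,-2.94];hi=[3.06,1.96,2.63,4.34,2.64,2.94]
    f=lambda q:(lambda a:np.r_[(a[0]-p)*5,(a[1].inv()*R).as_rotvec()])(fk(q,m))
    s=least_squares(f,np.clip(q0,np.array(lo)+1e-3,np.array(hi)-1e-3),bounds=(lo,hi)); return s.x,np.sqrt(2*s.cost)
E
python3 - <<'E'
import fk; from fk import *
np.set_printoptions(precision=4,suppress=True)
s=monitor.state();print(s['joints'],s['tcp_pos'],s['tcp_rot'])
D.append((s['joints'],s['tcp_pos'],s['tcp_rot']))
f=fit(D);print(f.x,f.fun*1e3)
for q,p,r in D: print((fk.fk(q,f.x)[1].inv()*Ro.from_euler('xyz',r)).as_rotvec())
E
```

```text
[-0.3043 -0.142   2.2795  0.0563  0.7096  1.4032] [ 0.4445 -0.0818  0.1745] [ 3.1401 -0.2974 -0.1737]
[0.4752 0.6259 0.5056 0.1008 0.5759] [ 40.5239 -15.8019 -12.6832 -29.7167 -31.6839   1.4767   2.4844 -42.802
  -2.0453  -7.5884 -33.279   13.2518]Traceback (most recent call last):
  File "<stdin>", line 6, in <module>
AttributeError: 'function' object has no attribute 'fk'
```

```bash
sed -i "s/h,L2,L3,e,L6=m/h,L2,L3,e,L6,dy=m/; s/apply(\[0,0,L2\])/apply([0,dy,L2])/; s/0,.28\])/0,.28,.044])/" fk.py
python3 - <<'E'
from fk import *
import fk as F
np.set_printoptions(precision=3,suppress=True)
s=monitor.state()
D.append((s['joints'],s['tcp_pos'],s['tcp_rot']))
f=fit(D);m=f.x;print(m,f.fun*1e3)
print([np.round((F.fk(q,m)[1].inv()*Ro.from_euler('xyz',r)).as_rotvec(),3) for q,p,r in D][2:])
for L,az in((.6,0),(.5,0),(.4,0),(.55,.3),(.55,-.3),(.5,-.3)):
    print(L,az)
    for q0 in (s['joints'],s['joints']+[0,0,0,1.5,-.3,-1.5]):
        for th in(.39,0.,.6,1.2):
            q0,e=ik(*tk(th,L,0,az),m,q0);print('  ',th,q0,round(e,3))
E
```

```text
[0.314 0.482 0.527 0.037 0.317 0.044] [-0.005  0.002 -0.003 -0.003 -0.003  0.002  0.001 -0.     0.004  0.
 -0.001 -0.002]
[array([-0.   ,  0.   ,  1.571]), array([0.   , 0.   , 1.571])]
0.6 0
   0.39 [-0.309  0.146  2.38   1.308  0.08   1.721] 0.0
   0.0 [-0.195  0.147  2.345  0.247  0.052  2.876] 0.0
   0.6 [-0.376  0.148  2.382  1.385  0.116  1.589] 0.0
   1.2 [-0.531  0.162  2.325  1.175  0.216  1.675] 0.0
   0.39 [-0.309  0.146  2.38   1.308  0.08   1.721] 0.0
   0.0 [-0.195  0.147  2.345  0.247  0.052  2.876] 0.0
   0.6 [-0.376  0.148  2.382  1.385  0.116  1.589] 0.0
   1.2 [-0.531  0.162  2.325  1.175  0.216  1.675] 0.0
0.5 0
   0.39 [-0.3    0.148  2.322  0.337  0.185  2.698] 0.0
   0.0 [-0.209  0.151  2.29   0.171  0.201  2.94 ] 0.017
   0.6 [-0.362  0.15   2.325  0.48   0.197  2.503] 0.0
   1.2 [-0.509  0.167  2.268  0.611  0.279  2.252] 0.0
   0.39 [-0.3    0.148  2.322  0.337  0.185  2.698] 0.0
   0.0 [-0.209  0.151  2.29   0.171  0.201  2.94 ] 0.017
   0.6 [-0.362  0.15   2.325  0.48   0.197  2.503] 0.0
   1.2 [-0.509  0.167  2.268  0.611  0.279  2.252] 0.0
0.4 0
   0.39 
[... 1123 characters left out ...]
.046
   0.39 [-0.209  0.172  2.39   4.34   0.112 -0.98 ] 0.097
   0.0 [-0.118  0.182  2.37   4.34   0.148 -0.908] 0.136
   0.6 [-0.267  0.168  2.39   4.34   0.085 -1.028] 0.083
   1.2 [-0.394  0.176  2.352  4.34   0.05  -1.134] 0.089
0.5 -0.3
   0.39 [-0.3    0.151  2.35   0.345  0.109  2.94 ] 0.131
   0.0 [-0.231  0.155  2.33   0.402  0.108  2.94 ] 0.178
   0.6 [-0.343  0.152  2.346  0.309  0.12   2.94 ] 0.107
   1.2 [-0.449  0.162  2.283  0.22   0.189  2.94 ] 0.055
   0.39 [-0.23   0.173  2.387  4.34   0.076 -0.995] 0.136
   0.0 [-0.14   0.181  2.368  4.34   0.108 -0.922] 0.174
   0.6 [-0.287  0.171  2.387  4.34   0.052 -1.042] 0.123
   1.2 [-0.394  0.182  2.352  4.34   0.05  -1.134] 0.135
```

```bash
sed -i "s/^SG=0/SG=np.pi\/2/; s/q0):$/q0):/" fk.py; echo "M=[0.314,0.482,0.527,0.037,0.317,0.044]" >> fk.py
python3 - <<'E'
from fk import *
np.set_printoptions(precision=3,suppress=True)
D.append((monitor.state()['joints'],monitor.state()['tcp_pos'],0));m=fit(D).x
for L,az in((.55,.12),(.52,.1),(.5,.15)):
    print(L,az); q0=monitor.state()['joints']
    for th,up in((.39,.12),(.39,.06),(.39,0),(0,0),(.2,0),(.4,0),(.6,0),(.8,0),(1.,0),(1.2,0)):
        q0,e=ik(*tk(th,L,up,az),m,q0);print('  ',th,up,q0,round(e,3))
    # clearance of body (tool x half 38) to hood edge at th
    for th in (0,.6,1.2):
        R=LR(L,az);g=knob(th); 
        d=[R.inv().apply(vw([-.016,y,.189])-g) for y in(-.01,-.09,-.17)]
        print('    hood edge in tool:',d)
E
```

```text
0.55 0.12
   0.39 0.12 [-0.398 -0.247  2.434  0.406  0.465  0.907] 0.0
   0.39 0.06 [-0.375 -0.046  2.401  0.578  0.307  0.738] 0.0
   0.39 0 [-0.356  0.148  2.347  0.936  0.195  0.383] 0.0
   0 0 [-0.244  0.147  2.316  0.636  0.169  0.778] 0.0
   0.2 0 [-0.299  0.147  2.337  0.815  0.176  0.552] 0.0
   0.4 0 [-0.359  0.148  2.348  0.941  0.196  0.376] 0.0
   0.6 0 [-0.419  0.152  2.347  1.002  0.224  0.264] 0.0
   0.8 0 [-0.476  0.158  2.336  1.011  0.256  0.208] 0.0
   1.0 0 [-0.525  0.165  2.315  0.987  0.289  0.193] 0.0
   1.2 0 [-0.564  0.173  2.284  0.943  0.322  0.207] 0.0
    hood edge in tool: [array([ 0.054, -0.017, -0.067]), array([ 0.046,  0.063, -0.072]), array([ 0.038,  0.142, -0.077])]
    hood edge in tool: [array([ 0.08 , -0.076, -0.064]), array([ 0.072,  0.003, -0.069]), array([ 0.063,  0.082, -0.074])]
    hood edge in tool: [array([ 0.067, -0.14 , -0.059]), array([ 0.059, -0.061, -0.064]), array([ 0.051,  0.019, -0.069])]
0.52 0.1
   0.39 0.12 [-0.38  -0.238  2.416  0.327  0.486  1.011] 0.0
   0.39 0.06 [-0.359 -0.042  2.384  0.45   0.328  0.892] 0.0
   0.39 0 [-0
[... 1065 characters left out ...]
-0.302  0.151  2.306  0.59   0.24   0.748] 0.0
   0.4 0 [-0.359  0.153  2.317  0.689  0.252  0.6  ] 0.0
   0.6 0 [-0.418  0.156  2.316  0.752  0.273  0.487] 0.0
   0.8 0 [-0.472  0.162  2.305  0.78   0.301  0.414] 0.0
   1.0 0 [-0.52   0.17   2.283  0.778  0.332  0.377] 0.0
   1.2 0 [-0.558  0.179  2.253  0.756  0.364  0.369] 0.0
    hood edge in tool: [array([ 0.051, -0.016, -0.069]), array([ 0.041,  0.063, -0.075]), array([ 0.03 ,  0.142, -0.081])]
    hood edge in tool: [array([ 0.078, -0.075, -0.067]), array([ 0.068,  0.004, -0.073]), array([ 0.058,  0.083, -0.078])]
    hood edge in tool: [array([ 0.068, -0.139, -0.061]), array([ 0.057, -0.06 , -0.066]), array([ 0.047,  0.019, -0.072])]
```

Run:
```python
from h import *
L,az=.55,.12
plan([(*tk(.386,L,.10,az),60),(*tk(.386,L,.003,az),60,.02)],q=.02,step=.025)
```

```text
[[[0.14,-0.02,0.2,0.16,0.8,-0.36,60],[0.12,-0.02,0.22,0.16,0.8,-0.34,60],[0.1,0,0.22,0.16,0.82,-0.36,60],[0.02,0.04,0.64,0,0,0,60],[0.04,0.04,0.64,0,0,0,60],[0.02,0.04,0.66,0,0,0,60],[0.04,0.04,0.64,0,0,0,60],[0.02,0.06,0.64,0,0,0,60]]]
8 end [ 0.5155 -0.0925  0.0806] [ 3.14  -0.551 -0.052]
```

>>> {"fn": "jog_arm", "kwargs": {"series": [[[0.14, -0.02, 0.2, 0.16, 0.8, -0.36, 60], [0.12, -0.02, 0.22, 0.16, 0.8, -0.34, 60], [0.1, 0, 0.22, 0.16, 0.82, -0.36, 60], [0.02, 0.04, 0.64, 0, 0, 0, 60], [0.04, 0.04, 0.64, 0, 0, 0, 60], [0.02, 0.04, 0.66, 0, 0, 0, 60], [0, 0, 0, 0, 0, 0, 60]]]}}

```text
time: 10.35
tcp_pos: [0.4936, -0.0867, 0.1112]
tcp_rot: [-3.136, -0.525, -0.063]
ft_force: [-0.5, -0.2, 0.1]
width: 0.708
finger_force: 0.0
```

Run:
```python
from h import *
s=monitor.state();print(s['time'],s['tcp_pos'],s['tcp_rot'],s['joints'],s['ft_force'])
b=optics.get_image('wrist')[...,::-1]
a=cv2.resize(optics.get_image('scene')[170:280,270:400,::-1],None,fx=3,fy=3)
c=np.zeros((400,800,3),np.uint8);c[:330,:390]=np.clip(a*1.6,0,255);c[:,390:]=b[:,110:520]
cv2.imwrite('pics/c5.png',c)
```

```text
10.35 [ 0.49355812 -0.08667767  0.1112382 ] [-3.13645232 -0.52547045 -0.06265897] [-0.35690191  0.01901888  2.37348871  0.56235744  0.28595172  0.77038572] [-0.51788592 -0.23527703  0.11266443]
```

View pics/c5.png

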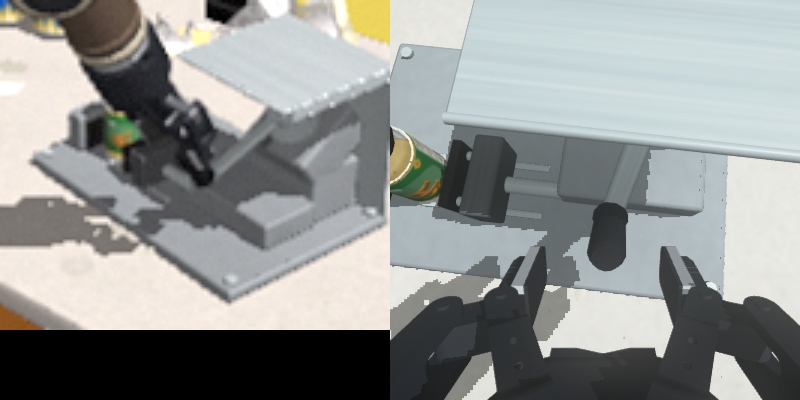

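The knob sits centred between the fingers (wrist crop 608,237). The dark pad and the jar are at the left of the same view. I'll go down the rest of the way and close lightly.

>>> {"fn": "jog_arm", "kwargs": {"series": [[[0.04, 0.04, 0.64, 0, 0, 0, 60], [0.02, 0.06, 0.64, 0, 0, 0, 60], [0, 0, 0, 0, 0, 0, 60], [0, 0, 0, 0, 0, 0, 26], [0, 0, 0, 0, 0, 0, 26], [0, 0, 0, 0, 0, 0, 26], [0, 0, 0, 0, 0, 0, 26]]]}}

```text
time: 11.03
tcp_pos: [0.5139, -0.0913, 0.0825]
tcp_rot: [-3.138, -0.531, -0.063]
ft_force: [-0.0, -0.8, 0.1]
width: 0.303
finger_force: 0.0
```

Run:
```python
from h import *
s=monitor.state();print(s['time'],s['tcp_pos'],s['tcp_rot'],s['joints'],s['ft_force'],s['finger_force'])
p,R=pose(); g=p-R.apply([0,0,env.grip_depth]); print('grasp in vise',wv(g),wv(knob(.386)))
```

```text
11.0333 [ 0.51385433 -0.09126147  0.08250002] [-3.13811301 -0.53103569 -0.06319815] [-0.34873539  0.13101301  2.34279618  0.76131504  0.21322248  0.57286598] [-0.02952762 -0.84015786  0.06079921] 0.0
grasp in vise [-0.04233742 -0.06593099  0.09862462] [-0.03904313 -0.06663926  0.0940182 ]
```

```bash
cat >> h.py <<'E'
def stroke(ths,g=26,up=.002,L=.55,az=.12,start=None):
    return plan([(*tk(t,L,up,az),g,.045) for t in ths],start=start)
E
python3 - <<'E'
from h import *
e=stroke([.5,.65,.8,.95,1.08,1.15])
e=stroke([1.0,.85,.7,.55,.4,.25,.12,.02],start=e)
E
```

```text
[[[-0.08,0.44,0.1,0.02,0.18,-0.08,26],[-0.08,0.54,-0.04,0,0,0,26],[0.02,0.54,-0.04,0,0,0,26],[0.1,0.54,-0.04,0,0,0,26],[0.14,0.46,-0.04,0,0,0,26],[0.1,0.24,-0.02,0,0,0,26]]]
6 end [ 0.5131 -0.1741  0.0876] [-3.141 -0.55  -0.053]
[[[-0.2,-0.52,0.06,0,0,0,26],[-0.12,-0.54,0.04,0,0,0,26],[-0.04,-0.54,0.04,0,0,0,26],[0.04,-0.54,0.02,0,0,0,26],[0.12,-0.54,0.04,0,0,0,26],[0.22,-0.52,0.02,0,0,0,26],[0.22,-0.4,0.02,0,0,0,26],[0.22,-0.3,0.02,0,0,0,26]]]
8 end [ 0.5352 -0.0581  0.0882] [-3.141 -0.55  -0.053]
```

>>> {"fn": "jog_arm", "kwargs": {"series": [[[-0.08, 0.44, 0.1, 0.02, 0.18, -0.08, 26], [-0.08, 0.54, -0.04, 0, 0, 0, 26], [0.02, 0.54, -0.04, 0, 0, 0, 26], [0.1, 0.54, -0.04, 0, 0, 0, 26], [0.14, 0.46, -0.04, 0, 0, 0, 26], [0.1, 0.24, -0.02, 0, 0, 0, 26], [0, 0, 0, 0, 0, 0, 26]]]}}

```text
time: 11.62
tcp_pos: [0.5134, -0.1717, 0.0879]
tcp_rot: [-3.139, -0.544, -0.057]
ft_force: [-0.3, 0.4, -0.5]
width: 0.308
finger_force: 0.5
```

Run:
```python
from h import *
p,R=pose(); g=wv(p-R.apply([0,0,env.grip_depth])); s=monitor.state()
d=g-[.07,-.09,.125]; print(g,'along',d@AX,'th',.6-np.arctan2(d[1],d@[-np.cos(.6),0,-np.sin(.6)]),s['ft_force'],s['finger_force'],s['tcp_rot'])
W=cal('wrist')
im=optics.get_image('wrist')
np.save('pics/w_a.npy',im)
# sample gray profile along line of pad tops: vise y 0..0.14 at x=0, z=.05..
K,Rc,t=W
for z in(.051,.057):
  pts=np.array([vw([0.0,y,z]) for y in np.arange(0,.14,.004)])
  px=cv2.projectPoints(pts,cv2.Rodrigues(Rc)[0],t,K,None)[0][:,0]
  print(z,[(int(1000*y),int(u),int(v),im[int(v),int(u)].tolist()) if 0<=u<640 and 0<=v<400 else None for y,(u,v) in zip(np.arange(0,.14,.004),px)])
```

```text
[-0.02915034 -0.14528464  0.10392245] along 0.03858843756630148 th 1.1328902240211112 [-0.33224294  0.44691382 -0.53253558] 0.5050500039942563 [-3.13944277 -0.54403161 -0.05741416]
0.051 [(0, 120, 204, [158, 169, 171]), (4, 115, 203, [156, 167, 170]), (8, 109, 202, [155, 165, 168]), (12, 103, 202, [159, 170, 172]), (16, 98, 201, [157, 167, 171]), (20, 92, 200, [155, 167, 169]), (24, 87, 200, [159, 169, 172]), (28, 81, 199, [156, 169, 170]), (32, 75, 198, [154, 166, 169]), (36, 70, 198, [159, 170, 172]), (40, 64, 197, [156, 168, 170]), (44, 59, 196, [153, 165, 168]), (48, 53, 196, [158, 169, 172]), (52, 48, 195, [156, 168, 170]), (56, 42, 195, [158, 171, 172]), (60, 37, 194, [158, 169, 171]), (64, 31, 193, [155, 167, 170]), (68, 26, 193, [158, 170, 172]), (72, 20, 192, [156, 168, 171]), (76, 15, 191, [154, 166, 169]), (80, 9, 191, [157, 169, 171]), (84, 4, 190, [157, 169, 171]), None, None, None, None, None, None, None, None, None, None, None, None, None]
0.057 [(0, 114, 202, [151, 163, 165]), (4, 108, 201, [150, 162, 164]), (8, 103, 200, [149, 161, 162]), (12, 97, 200, [151, 163, 165]), (16, 91, 199, [149, 162, 164]), (20, 85, 198, [150, 161, 164]), (24, 80, 198, [150, 162, 164]), (28, 74, 197, [150, 161, 163]), (32, 68, 196, [151, 161, 164]), (36, 62, 196, [152, 162, 165]), (40, 57, 195, [149, 162, 164]), (44, 51, 194, [149, 160, 162]), (48, 45, 194, [151, 163, 164]), (52, 40, 193, [150, 162, 163]), (56, 34, 192, [148, 160, 163]), (60, 28, 192, [151, 163, 166]), (64, 23, 191, [148, 160, 162]), (68, 17, 190, [148, 159, 161]), (72, 11, 190, [152, 162, 166]), (76, 6, 189, [148, 160, 162]), (80, 0, 188, [147, 159, 162]), None, None, None, None, None, None, None, None, None, None, None, None, None, None]
```

```bash
cat >> h.py <<'E'
def prof(n,x,z,ys,im=None):
    K,Rc,t=cal(n)
    if im is None: im=optics.get_image(n)
    g=cv2.cvtColor(im,cv2.COLOR_RGB2GRAY).astype(np.float32)
    px=cv2.projectPoints(np.array([vw([x,y,z]) for y in ys]),cv2.Rodrigues(Rc)[0],t,K,None)[0][:,0].astype(np.float32)
    v=cv2.remap(g,px[None,:,0],px[None,:,1],cv2.INTER_LINEAR)[0]
    print(n,x,z,px[0].astype(int),px[-1].astype(int),' '.join('%d:%d'%(1000*y+.5,k) for y,k in zip(ys,v))); return im
E
python3 - <<'E'
from h import *
ys=np.arange(.02,.135,.003)
for n in('scene','top'):
    im=None
    for x,z in((0,.057),(0,.051),(-.02,.051),(-.028,.035)): im=prof(n,x,z,ys,im)
import cv2
old=cv2.imread('pics/top0.png')[...,::-1].copy(); prof('top',0,.051,ys,old);prof('top',-.02,.051,ys,old)
old=cv2.imread('pics/scene0.png')[...,::-1].copy(); prof('scene',0,.051,ys,old);prof('scene',-.028,.035,ys,old)
E
```

```text
scene 0 0.057 [326 219] [305 206] 20:36 23:36 26:36 29:36 32:37 35:34 38:31 41:32 44:32 47:31 50:29 53:23 56:14 59:9 62:39 65:69 68:87 71:88 74:80 77:77 80:76 83:74 86:73 89:74 92:72 95:69 98:64 101:60 104:61 107:65 110:65 113:69 116:73 119:77 122:82 125:86 128:84 131:81 134:75
scene 0 0.051 [326 221] [305 207] 20:35 23:35 26:36 29:35 32:34 35:36 38:36 41:34 44:33 47:33 50:33 53:33 56:31 59:27 62:21 65:17 68:23 71:36 74:51 77:66 80:80 83:83 86:82 89:84 92:86 95:84 98:81 101:77 104:73 107:70 110:64 113:59 116:61 119:62 122:56 125:48 128:52 131:50 134:48
scene -0.02 0.051 [321 223] [300 209] 20:35 23:35 26:35 29:37 32:37 35:36 38:35 41:37 44:38 47:33 50:31 53:31 56:31 59:31 62:24 65:17 68:22 71:35 74:49 77:65 80:81 83:85 86:82 89:76 92:70 95:66 98:62 101:56 104:50 107:43 110:36 113:30 116:22 119:13 122:13 125:14 128:13 131:16 134:33
scene -0.028 0.035 [319 228] [298 214] 20:35 23:35 26:35 29:35 32:36 35:37 38:38 41:38 44:34 47:33 50:33 53:32 56:31 59:28 62:24 65:18 68:24 71:35 74:57 77:76 80:83 83:82 86:73 89:67 92:58 95:50 98:48 101:49 104:52 107:46 110:34 113:20 116:13 119:14 122:14 
[... 1605 characters left out ...]
57 89:71 92:94 95:102 98:102 101:103 104:104 107:102 110:103 113:102 116:102 119:102 122:105 125:102 128:40 131:13 134:41
scene 0 0.051 [326 221] [305 207] 20:34 23:34 26:33 29:33 32:35 35:33 38:31 41:30 44:29 47:31 50:29 53:26 56:22 59:12 62:13 65:31 68:57 71:80 74:96 77:104 80:106 83:106 86:107 89:101 92:89 95:64 98:41 101:24 104:20 107:21 110:21 113:20 116:19 119:20 122:21 125:21 128:26 131:36 134:49
scene -0.028 0.035 [319 228] [298 214] 20:33 23:33 26:34 29:36 32:36 35:35 38:31 41:30 44:31 47:29 50:29 53:27 56:24 59:16 62:15 65:26 68:46 71:77 74:97 77:111 80:109 83:107 86:107 89:107 92:107 95:106 98:106 101:101 104:89 107:71 110:46 113:24 116:19 119:19 122:19 125:19 128:21 131:24 134:39
```

Run:
```python
from h import *
e=stroke([1.0,.85,.7,.55,.4,.25,.12,.02])
e=stroke([.12,.27,.42,.57,.72,.87,1.02,1.12,1.17],start=e)
```

```text
[[[-0.2,-0.4,0.06,0,0.06,-0.02,26],[-0.12,-0.54,0.04,0,0,0,26],[-0.04,-0.54,0.04,0,0,0,26],[0.04,-0.56,0.02,0,0,0,26],[0.12,-0.52,0.04,0,0,0,26],[0.2,-0.52,0.02,0,0,0,26],[0.24,-0.4,0.02,0,0,0,26],[0.22,-0.3,0.02,0,0,0,26]]]
8 end [ 0.5353 -0.0583  0.0883] [-3.141 -0.55  -0.054]
[[[-0.22,0.3,-0.02,0,0,0,26],[-0.26,0.48,-0.02,0,0,0,26],[-0.2,0.5,-0.02,0,0,0,26],[-0.1,0.54,-0.04,0,0,0,26],[-0.04,0.54,-0.04,0,0,0,26],[0.06,0.56,-0.04,0,0,0,26],[0.12,0.52,-0.04,0,0,0,26],[0.14,0.34,-0.02,0,0,0,26],[0.08,0.18,-0.02,0,0,0,26]]]
9 end [ 0.5141 -0.1761  0.0883] [-3.141 -0.55  -0.054]
```

>>> {"fn": "jog_arm", "kwargs": {"series": [[[-0.2, -0.4, 0.06, 0, 0.06, -0.02, 26], [-0.12, -0.54, 0.04, 0, 0, 0, 26], [-0.04, -0.54, 0.04, 0, 0, 0, 26], [0.04, -0.56, 0.02, 0, 0, 0, 26], [0.12, -0.52, 0.04, 0, 0, 0, 26], [0.2, -0.52, 0.02, 0, 0, 0, 26], [0.24, -0.4, 0.02, 0, 0, 0, 26], [0.22, -0.3, 0.02, 0, 0, 0, 26], [0, 0, 0, 0, 0, 0, 26], [0, 0, 0, 0, 0, 0, 26]]]}}

```text
time: 12.6
tcp_pos: [0.5356, -0.0574, 0.0884]
tcp_rot: [-3.141, -0.551, -0.052]
ft_force: [0.6, -0.2, 0.6]
width: 0.306
finger_force: 0.2
```

```bash
cat >> h.py <<'E'
def where():
    p,R=pose(); g=wv(p-R.apply([0,0,env.grip_depth])); s=monitor.state(); d=g-[.07,-.09,.125]; e=d@[-np.cos(.6),0,-np.sin(.6)]
    print('t',s['time'],'along %.4f rad %.4f th %.3f'%(d@AX,np.hypot(e,d[1]),.6-np.arctan2(d[1],e)),'F',s['ft_force'].round(1),s['finger_force'],s['width'],s['tcp_rot'].round(3),s['joints'].round(2))
E
python3 - <<'E'
from h import *
where()
E
```

```text
t 12.6 along 0.0378 rad 0.1102 th 0.013 F [ 0.6 -0.2  0.6] 0.2235364860825939 0.30589731701523015 [-3.141 -0.551 -0.052] [-0.25  0.14  2.32  0.65  0.17  0.76]
```

Tracking is very close (lever about 0.02–0.03). Now the second drive stroke.

>>> {"fn": "jog_arm", "kwargs": {"series": [[[-0.22, 0.3, -0.02, 0, 0, 0, 26], [-0.26, 0.48, -0.02, 0, 0, 0, 26], [-0.2, 0.5, -0.02, 0, 0, 0, 26], [-0.1, 0.54, -0.04, 0, 0, 0, 26], [-0.04, 0.54, -0.04, 0, 0, 0, 26], [0.06, 0.56, -0.04, 0, 0, 0, 26], [0.12, 0.52, -0.04, 0, 0, 0, 26], [0.14, 0.34, -0.02, 0, 0, 0, 26], [0.08, 0.18, -0.02, 0, 0, 0, 26], [0, 0, 0, 0, 0, 0, 26]]]}}

```text
time: 13.43
tcp_pos: [0.5142, -0.1774, 0.0881]
tcp_rot: [-3.141, -0.55, -0.056]
ft_force: [-0.8, 1.0, -0.1]
width: 0.304
finger_force: 0.5
```

Run:
```python
from h import *
where()
ys=np.arange(.02,.11,.002); im=prof('top',0,.051,ys); prof('top',-.02,.051,ys,im)
e=stroke([1.05,.9,.75,.6,.45,.3,.16,.05,.0])
e=stroke([.12,.27,.42,.57,.72,.87,1.02,1.12,1.17],start=e)
```

```text
t 13.4333 along 0.0378 rad 0.1105 th 1.182 F [-0.8  1.  -0.1] 0.5489147262414917 0.3043465008343441 [-3.141 -0.55  -0.056] [-0.56  0.17  2.29  0.94  0.32  0.21]
top 0 0.051 [333 199] [305 194] 20:63 22:65 24:64 26:65 28:65 30:65 32:65 34:63 36:49 38:34 40:32 42:31 44:30 46:33 48:35 50:35 52:34 54:34 56:33 58:34 60:37 62:46 64:55 66:63 68:64 70:51 72:27 74:25 76:26 78:27 80:44 82:72 84:117 86:91 88:53 90:37 92:43 94:57 96:65 98:68 100:70 102:71 104:73 106:75 108:72
top -0.02 0.051 [332 205] [304 201] 20:62 22:61 24:62 26:62 28:62 30:62 32:63 34:64 36:45 38:28 40:31 42:34 44:35 46:35 48:35 50:34 52:34 54:35 56:38 58:34 60:36 62:48 64:60 66:66 68:66 70:61 72:51 74:31 76:25 78:25 80:30 82:39 84:51 86:46 88:40 90:39 92:43 94:49 96:47 98:48 100:49 102:52 104:53 106:53 108:57
[[[-0.18,-0.44,0.04,0,0,-0.02,26],[-0.14,-0.52,0.04,0,0,0,26],[-0.08,-0.54,0.04,0,0,0,26],[0.02,-0.56,0.02,0,0,0,26],[0.1,-0.54,0.04,0,0,0,26],[0.18,-0.52,0.02,0,0,0,26],[0.22,-0.46,0.02,0,0,0,26],[0.24,-0.32,0.02,0,0,0,26],[0.1,-0.14,0,0,0,0,26]]]
9 end [ 0.5362 -0.0568  0.0891] [ 3.141 -0.55  -0.053]
[[[-0.26,0.34,0,0,0,0,26],[-0.26,0.48,-0.02,0,0,0,26],[-0.2,0.52,-0.04,0,0,0,26],[-0.1,0.54,-0.02,0,0,0,26],[-0.04,0.54,-0.04,0,0,0,26],[0.06,0.54,-0.04,0,0,0,26],[0.12,0.54,-0.04,0,0,0,26],[0.14,0.34,-0.02,0,0,0,26],[0.08,0.16,-0.02,0,0,0,26]]]
9 end [ 0.5143 -0.1758  0.0881] [ 3.141 -0.55  -0.053]
```

>>> {"fn": "jog_arm", "kwargs": {"series": [[[-0.18, -0.44, 0.04, 0, 0, -0.02, 26], [-0.14, -0.52, 0.04, 0, 0, 0, 26], [-0.08, -0.54, 0.04, 0, 0, 0, 26], [0.02, -0.56, 0.02, 0, 0, 0, 26], [0.1, -0.54, 0.04, 0, 0, 0, 26], [0.18, -0.52, 0.02, 0, 0, 0, 26], [0.22, -0.46, 0.02, 0, 0, 0, 26], [0.24, -0.32, 0.02, 0, 0, 0, 26], [0.1, -0.14, 0, 0, 0, 0, 26], [0, 0, 0, 0, 0, 0, 26]]]}}

```text
time: 14.32
tcp_pos: [0.5371, -0.0551, 0.09]
tcp_rot: [3.14, -0.553, -0.049]
ft_force: [0.2, 0.5, -0.1]
width: 0.303
finger_force: 0.1
```

>>> {"fn": "jog_arm", "kwargs": {"series": [[[-0.26, 0.34, 0, 0, 0, 0, 26], [-0.26, 0.48, -0.02, 0, 0, 0, 26], [-0.2, 0.52, -0.04, 0, 0, 0, 26], [-0.1, 0.54, -0.02, 0, 0, 0, 26], [-0.04, 0.54, -0.04, 0, 0, 0, 26], [0.06, 0.54, -0.04, 0, 0, 0, 26], [0.12, 0.54, -0.04, 0, 0, 0, 26], [0.14, 0.34, -0.02, 0, 0, 0, 26], [0.08, 0.16, -0.02, 0, 0, 0, 26], [0, 0, 0, 0, 0, 0, 26]]]}}

```text
time: 15.15
tcp_pos: [0.5146, -0.1759, 0.0883]
tcp_rot: [3.141, -0.55, -0.052]
ft_force: [-0.6, 1.5, -0.1]
width: 0.307
finger_force: 0.7
```

Run:
```python
from h import *
where()
ys=np.arange(.03,.135,.002); im=prof('top',0,.051,ys); prof('top',-.02,.051,ys,im); prof('top',-.026,.035,ys,im)
prof('scene',0,.057,ys)
```

```text
t 15.15 along 0.0379 rad 0.1095 th 1.171 F [-0.6  1.5 -0.1] 0.6739655253477395 0.306789990269232 [ 3.141 -0.55  -0.052] [-0.56  0.17  2.29  0.94  0.32  0.21]
top 0 0.051 [330 198] [297 193] 30:64 32:66 34:66 36:65 38:65 40:66 42:59 44:47 46:37 48:31 50:29 52:33 54:36 56:34 58:34 60:34 62:32 64:32 66:33 68:42 70:53 72:66 74:63 76:47 78:21 80:22 82:26 84:29 86:56 88:87 90:95 92:75 94:46 96:42 98:48 100:60 102:67 104:72 106:75 108:74 110:71 112:69 114:67 116:66 118:64 120:62 122:59 124:55 126:55 128:58 130:53 132:45 134:31
top -0.02 0.051 [329 205] [296 199] 30:64 32:64 34:63 36:63 38:64 40:63 42:52 44:39 46:33 48:33 50:34 52:33 54:33 56:35 58:35 60:35 62:33 64:33 66:34 68:39 70:54 72:68 74:65 76:62 78:54 80:33 82:24 84:27 86:36 88:45 90:49 92:43 94:38 96:39 98:39 100:41 102:53 104:61 106:69 108:73 110:71 112:60 114:54 116:49 118:47 120:51 122:55 124:59 126:45 128:19 130:12 132:12 134:21
top -0.026 0.035 [329 207] [296 202] 30:74 32:77 34:78 36:75 38:72 40:70 42:68 44:54 46:29 48:31 50:34 52:36 54:42 56:46 58:43 60:39 62:36 64:33 66:32 68:35 70:53 72:68 74:74 76:61 78:44 80:25 82:17 84:15 86:35 88:63 90:93 92:84 94:75 96:71 98:69 100:68 102:67 104:61 106:52 108:54 110:56 112:58 114:69 116:76 118:76 120:74 122:70 124:63 126:55 128:45 130:25 132:16 134:23
scene 0 0.057 [324 218] [305 206] 30:35 32:35 34:34 36:34 38:35 40:36 42:38 44:38 46:36 48:35 50:33 52:32 54:32 56:33 58:34 60:34 62:31 64:30 66:29 68:28 70:26 72:29 74:34 76:40 78:56 80:68 82:76 84:81 86:79 88:78 90:77 92:77 94:76 96:75 98:75 100:74 102:74 104:72 106:69 108:66 110:63 112:62 114:61 116:61 118:60 120:58 122:62 124:68 126:70 128:70 130:70 132:73 134:78
```

Run:
```python
from h import *
e=stroke([1.05,.9,.75,.6,.45,.3,.16,.05,.01])
e=stroke([.12,.27,.42,.57,.70,.8,.87],start=e)
```

```text
[[[-0.18,-0.38,0.04,0,0,0,26],[-0.16,-0.52,0.04,0,0,0,26],[-0.06,-0.54,0.04,0,0,0,26],[0.02,-0.56,0.02,0,0,0,26],[0.1,-0.54,0.04,0,0,0,26],[0.18,-0.52,0.02,0,0,0,26],[0.22,-0.46,0.02,0,0,0,26],[0.24,-0.32,0.02,0,0,0,26],[0.08,-0.12,0,0,0,0,26]]]
9 end [ 0.5356 -0.0573  0.0888] [ 3.141 -0.55  -0.052]
[[[-0.24,0.32,0,0,0,0,26],[-0.26,0.48,-0.02,0,0,0,26],[-0.2,0.52,-0.04,0,0,0,26],[-0.1,0.54,-0.02,0,0,0,26],[-0.04,0.46,-0.04,0,0,0,26],[0.02,0.38,-0.02,0,0,0,26],[0.02,0.24,-0.02,0,0,0,26]]]
7 end [ 0.5081 -0.1442  0.0804] [ 3.141 -0.55  -0.052]
```

>>> {"fn": "jog_arm", "kwargs": {"series": [[[-0.18, -0.38, 0.04, 0, 0, 0, 26], [-0.16, -0.52, 0.04, 0, 0, 0, 26], [-0.06, -0.54, 0.04, 0, 0, 0, 26], [0.02, -0.56, 0.02, 0, 0, 0, 26], [0.1, -0.54, 0.04, 0, 0, 0, 26], [0.18, -0.52, 0.02, 0, 0, 0, 26], [0.22, -0.46, 0.02, 0, 0, 0, 26], [0.24, -0.32, 0.02, 0, 0, 0, 26], [0.08, -0.12, 0, 0, 0, 0, 26], [0, 0, 0, 0, 0, 0, 26]]]}}

```text
time: 16.08
tcp_pos: [0.5367, -0.0561, 0.0899]
tcp_rot: [3.14, -0.553, -0.049]
ft_force: [0.0, -0.6, -0.2]
width: 0.306
finger_force: 0.0
```

>>> {"fn": "jog_arm", "kwargs": {"series": [[[-0.24, 0.32, 0, 0, 0, 0, 26], [-0.26, 0.48, -0.02, 0, 0, 0, 26], [-0.2, 0.52, -0.04, 0, 0, 0, 26], [-0.1, 0.54, -0.02, 0, 0, 0, 26], [-0.04, 0.46, -0.04, 0, 0, 0, 26], [0.02, 0.38, -0.02, 0, 0, 0, 26], [0.02, 0.24, -0.02, 0, 0, 0, 26], [0, 0, 0, 0, 0, 0, 26], [0, 0, 0, 0, 0, 0, 26]]]}}

```text
time: 16.83
tcp_pos: [0.5075, -0.1442, 0.0801]
tcp_rot: [3.142, -0.549, -0.053]
ft_force: [-0.5, 1.4, -1.0]
width: 0.308
finger_force: 0.7
```

Run:
```python
from h import *
where()
ys=np.arange(.03,.135,.002); im=prof('top',0,.051,ys); prof('top',-.02,.051,ys,im); prof('top',-.026,.035,ys,im)
e=stroke([.75,.6,.45,.3,.16,.05,.0])
```

```text
t 16.8333 along 0.0381 rad 0.1108 th 0.866 F [-0.5  1.4 -1. ] 0.7186205200559925 0.3076357176091784 [ 3.142 -0.549 -0.053] [-0.5   0.15  2.33  1.    0.27  0.21]
top 0 0.051 [330 198] [297 193] 30:65 32:66 34:66 36:65 38:64 40:63 42:63 44:64 46:64 48:52 50:33 52:31 54:32 56:34 58:37 60:37 62:31 64:32 66:38 68:55 70:61 72:59 74:55 76:42 78:21 80:17 82:19 84:28 86:57 88:86 90:92 92:72 94:43 96:40 98:48 100:61 102:68 104:72 106:75 108:73 110:70 112:70 114:69 116:67 118:62 120:60 122:60 124:57 126:55 128:56 130:52 132:45 134:32
top -0.02 0.051 [329 205] [296 199] 30:62 32:62 34:64 36:63 38:63 40:62 42:62 44:62 46:62 48:49 50:29 52:29 54:33 56:36 58:35 60:36 62:36 64:34 66:36 68:47 70:56 72:60 74:50 76:41 78:30 80:28 82:27 84:25 86:36 88:45 90:49 92:44 94:39 96:40 98:41 100:43 102:50 104:58 106:65 108:72 110:71 112:60 114:53 116:49 118:49 120:49 122:49 124:57 126:44 128:17 130:5 132:8 134:22
top -0.026 0.035 [329 207] [296 202] 30:76 32:77 34:77 36:73 38:70 40:69 42:70 44:74 46:78 48:66 50:51 52:35 54:39 56:44 58:41 60:38 62:37 64:32 66:33 68:40 70:54 72:59 74:48 76:46 78:41 80:22 82:14 84:15 86:36 88:62 90:91 92:82 94:74 96:70 98:69 100:69 102:65 104:59 106:51 108:54 110:56 112:57 114:70 116:76 118:74 120:71 122:66 124:63 126:56 128:44 130:24 132:15 134:19
[[[-0.02,-0.42,0.04,0,0,0,26],[0,-0.56,0.04,0,0,0,26],[0.1,-0.54,0.02,0,0,0,26],[0.18,-0.52,0.02,0,0,0,26],[0.24,-0.44,0.02,0,0,0,26],[0.22,-0.34,0.02,0,0,0,26],[0.12,-0.14,0,0,0,0,26]]]
7 end [ 0.5364 -0.0566  0.0893] [ 3.141 -0.55  -0.052]
```

The pad face is unchanged at y≈86 mm while the jaw block advanced 5 mm, so the pad is pressed about 6 mm. Now I return the handle to the left stop, let go and back off along the axis.

>>> {"fn": "jog_arm", "kwargs": {"series": [[[-0.02, -0.42, 0.04, 0, 0, 0, 26], [0, -0.56, 0.04, 0, 0, 0, 26], [0.1, -0.54, 0.02, 0, 0, 0, 26], [0.18, -0.52, 0.02, 0, 0, 0, 26], [0.24, -0.44, 0.02, 0, 0, 0, 26], [0.22, -0.34, 0.02, 0, 0, 0, 26], [0.12, -0.14, 0, 0, 0, 0, 26], [0, 0, 0, 0, 0, 0, 26], [0, 0, 0, 0, 0, 0, 26]]]}}

```text
time: 17.63
tcp_pos: [0.5373, -0.0562, 0.0902]
tcp_rot: [3.141, -0.552, -0.05]
ft_force: [-0.1, 0.5, -0.2]
width: 0.305
finger_force: 0.0
```

>>> {"fn": "jog_arm", "kwargs": {"series": [[[0, 0, 0, 0, 0, 0, 50], [0, 0, 0, 0, 0, 0, 50], [0, 0, 0, 0, 0, 0, 50], [-0.04, -0.04, -0.5, 0, 0, 0, 50], [-0.05, -0.05, -0.7, 0, 0, 0, 50], [-0.05, -0.05, -0.7, 0, 0, 0, 50], [-0.05, -0.05, -0.7, 0, 0, 0, 50], [-0.05, -0.05, -0.7, 0, 0, 0, 50], [-0.5, 0, -0.5, 0, 0, 0, 50], [0, 0, 0, 0, 0, 0, 50]]]}}

```text
time: 18.47
tcp_pos: [0.4561, -0.045, 0.1754]
tcp_rot: [-3.141, -0.55, -0.052]
ft_force: [-0.8, 0.8, -0.6]
width: 0.584
finger_force: 0.0
```

Run:
```python
from h import *
where()
ys=np.arange(.03,.135,.002); im=optics.get_image('top'); prof('top',0,.051,ys,im); prof('top',-.02,.051,ys,im)
f=lambda i:cv2.resize(i,None,fx=3,fy=3)
a=f(optics.get_image('scene')[160:290,240:370,::-1]); b=f(im[140:270,280:410,::-1])
cv2.imwrite('pics/c6.png',np.clip(np.hstack([a,b])*1.6,0,255).astype(np.uint8))
```

```text
t 18.4667 along 0.1549 rad 0.1243 th 0.099 F [-0.8  0.8 -0.6] 0.0 0.5835380846438779 [-3.141 -0.55  -0.052] [-0.27 -0.25  2.44  0.28  0.43  1.12]
top 0 0.051 [330 198] [297 193] 30:62 32:62 34:64 36:64 38:63 40:63 42:63 44:62 46:61 48:50 50:32 52:30 54:30 56:34 58:34 60:35 62:33 64:33 66:36 68:56 70:62 72:59 74:54 76:41 78:22 80:21 82:22 84:24 86:53 88:84 90:91 92:71 94:43 96:40 98:47 100:61 102:68 104:72 106:73 108:72 110:71 112:70 114:69 116:68 118:62 120:58 122:57 124:54 126:54 128:57 130:52 132:44 134:31
top -0.02 0.051 [329 205] [296 199] 30:62 32:63 34:63 36:61 38:61 40:62 42:63 44:63 46:61 48:47 50:27 52:27 54:29 56:34 58:36 60:36 62:32 64:32 66:36 68:48 70:57 72:59 74:46 76:39 78:33 80:25 82:24 84:28 86:40 88:48 90:46 92:43 94:41 96:39 98:39 100:41 102:50 104:58 106:66 108:73 110:72 112:59 114:50 116:46 118:49 120:49 122:48 124:56 126:43 128:19 130:8 132:10 134:23
```

View pics/c6.png

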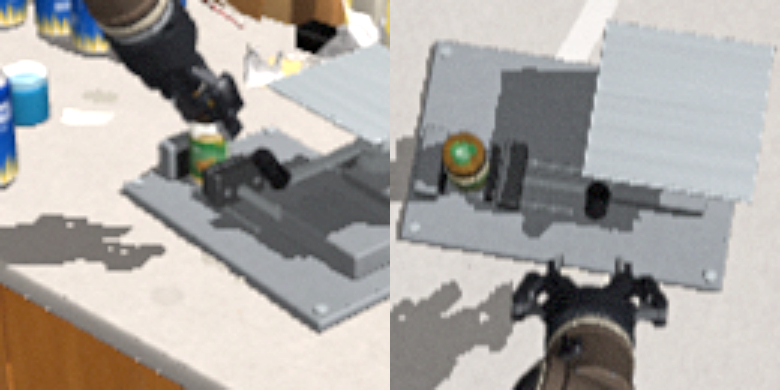

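The jar stands clamped between the jaws, upright (top crop cap 465,155). The knob is at the left (597,200) and the gripper is clear. One numeric check of the lever and jar before handing in.

Run:
```python
from h import *
T=cal('top')
for th in(0,.1,.2): print(th,cv2.projectPoints(knob(th)[None],cv2.Rodrigues(T[1])[0],T[2],T[0],None)[0].ravel())
im=optics.get_image('top'); sub=im[196:220,336:366].max(2)<35
n,l,st,c=cv2.connectedComponentsWithStats(sub.astype(np.uint8)); print([(s[4],(q+[336,196]).round(1)) for s,q in zip(st[1:],c[1:])])
print('cap',wv(onz(T,(280+75/3,140+155/3),.119)))
```

```text
0 [348.29448143 206.56742929]
0.1 [351.14744907 208.81501409]
0.2 [354.21725856 210.79223864]
[(np.int32(83), array([348.5, 206.5]))]
cap [-0.00427936  0.1048919   0.119     ]
```

```bash
python3 -c "
from workcell import env
print(env.hand_in())"
```

```text
the job is handed in; nothing more can be done
None
```

I handed the job in at about 18.5 s, but the hand-in call returned no verdict, so I don't know the judged result: by my camera measurements the jar is clamped upright with the pad pressed in about 6 mm, the handle is at its left stop, and the gripper is clear.

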